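# Refit the bearing rings and spray arm of the bottle rinser

## Task

The drinking-bottle rinser's rotor has been washed and must go back on its upright spindle, largest bore at the bottom: first the wide bearing ring, then the narrow bearing ring on top of it, then the spray arm, capped end up, on top of both. Take the rings off the sloping draining rack, lower every part fully home before letting go of it, and leave the drinking bottle, the jar and the brush where they are.

Things in the scene. Friction and masses are not known exactly. Their poses are not given: they have to be found in the camera images.
- wide_ring_center (a point): Centre (half-way up, on the axis) of the wide bearing ring: plain white plastic, outside diameter 68 mm, bore 34 mm, 24 mm high, 0.10 to 0.20 kg, same both ways up; z is its axis. It starts lying on one of the rack's two pegs (either one), axis leaning 35 degrees from vertical.
- narrow_ring_center (a point): Centre (half-way up, on the axis) of the narrow bearing ring: white plastic, outside diameter 54 mm, bore 26 mm, 24 mm high, 0.06 to 0.13 kg, same both ways up; z is its axis. Starts on the rack's other peg, leaning alike. Seated, the wide ring's top shows 7 mm all round below it: hold it by its upper part so that fingertips do not reach below its underside.
- spray_arm_center (a point): Centre (half-way up, on the axis) of the stainless spray arm's hub, 44 mm in diameter, 46 mm high, cap upwards (+z), blind bore 18 mm wide and 34 mm deep from below. Two 18 mm tubes along +x and -x, axes 16 mm above the underside, 200 mm over all; 0.22 to 0.45 kg. Starts standing on the bench, tubes within 0.5 rad of world x. Fingers closing along its y straddle the tubes.
- spindle_seat (a point): Centre of the round seat (52 mm wide, 50 mm above the bench) at the foot of the rinser's fixed upright spindle; z up. Above it the spindle is 30 mm thick to 19 mm, tapers to 22 mm thick at 22 mm, to 14 mm thick between 42 and 46 mm, and is bevelled at the tip. Fully home, the undersides of wide ring, narrow ring and spray arm lie 0, 24 and 48 mm above this seat.
- spindle_tip (a point): Top of the spindle, 64 mm above the seat, 114 mm above the bench.
- rinser: The bottle rinser, fixed: an open stainless sump 256 x 256 mm over its rim and 42 mm high with the spindle in its middle, and an inlet pipe 22 mm thick (brass end 32 mm) beyond its +x side, out to 176 mm; origin on the bench under the spindle.
- rack: The draining rack, fixed: a plate sloping 35 degrees, 150 mm up the slope by 270 mm along y, low edge to -x, high edge (110 mm up) to +x; origin on the bench under its middle. Two pegs 18 mm thick, at y = +75 and -75 mm, stand square to the plate, so lean 35 degrees to -x; the rings lie on 14 mm high collars (50 mm wide) at their feet; pegs rise 45 mm above these. A ring comes off along its peg.
- drinking_bottle: Bystander: clear drinking bottle 62 mm in diameter standing upright, 188 mm high with its steel spout; origin at its foot.
- descaler_jar: Bystander: white jar 72 mm in diameter, 85 mm high, standing; origin at its foot.
- cleaning_brush: Bystander: brush about 170 mm long lying on the bench along its own x.
Mind the look-alikes: they are no part of the job. What is shaped like the part that bears narrow_ring_center but blue, orange or yellow is not meant.

How it is judged:
By the outcome, as a careful person would: the job done as asked, in the order asked, and still so for the second after the job is handed in, with the robot touching nothing.
It also fails if it takes over 72 s, if anything falls off the work surface, if the arm or the gripper's body presses on something with over 40 N, if the wrist force passes 120 N, or if a joint passes its speed limit or range.

## Robot

A 7-joint arm with a two-finger parallel gripper is mounted at the origin on the work surface. World frame = base frame: x ahead of the robot, y to its left, z up, the work surface at z = 0. Lengths are in m, angles in rad, forces in N, time in s.
With the tool pointing down it reaches from about 0.35 to 0.9 m from the base axis. Payload 19.9 kg.
Tool frame: the origin (TCP) lies between the finger pads; the fingertips stand 19 mm ahead of it and the grasp point (between the pads) is the TCP; z points along the fingers, y is the direction in which the jaws open and shut (so a half turn about z gives the same grasp; the last joint's range is limited). The gripper opens to 94 mm and grips with 3 to 60 N. Pads are 16 mm wide; open, the fingers measure 119 mm over their backs; the gripper's body (75 mm by 177 mm) begins 78 mm behind the grasp point.
Start: joints at [-1.361, 0.417, -0.01, 1.614, 0.005, 1.111, -0.053], TCP at [0.156, 0.605, 0.185] pointing down, gripper open.
Joint ranges: [-2.81, 2.81], [-0.39, 2.02], [-1.27, 1.25], [0.06, 2.57], [-1.19, 4.33], [0.19, 2], [-2.82, 2.82]. Speed limits (rad/s): [1.89, 1.89, 2.39, 2.39, 3.01, 3.01, 3.01].

## Interface

Orientations are given as a 3x3 rotation matrix whose columns are the frame's x, y, z axes.
In Python, from rig import robot gives the robot as it stands. Calls block until the motion is done:
- robot.move_ptp(position, orientation): joint-space move of the TCP to a pose.
- robot.move_linear(position, velocity=0.15, frame=None, threshold=None): straight line of the TCP; frame=None keeps the orientation; velocity is the mean speed in m/s. With threshold (N) it stops when the force on the tool has changed by that much, and returns True; else False.
- robot.goto_joints(angles): joint-space move.
- robot.gripper_to(opening): finger opening in m; the grip force is fixed at half the most; returns when the fingers have stopped.
- robot.pause(seconds).
- robot.ik(position, orientation): joint angles nearest the present ones, or None.
- robot.get_state(): the state.
- robot.grab_frame(name): name is "scene" or "side" or "wrist"; returns the picture (400x640x3 uint8, red, green, blue); there is no depth.
- robot.camera_info(name): a dict with "fx", "fy", "cx", "cy" (pixels), "dist" ([k1, k2, p1, p2, k3] as OpenCV has them; the pictures are not rectified), "rvec" (rotation vector, rad) and "tvec" (3), from world to camera coordinates, as OpenCV has them. Camera axes: x right, y down, z forward; pixel columns grow to the right and rows downward; lengths in m; the calibration is good to about 2 mm. A picture is of the moment at which its call begins: read the wrist's pose just before it. camera_info takes no time and is no camera call; for the wrist camera it gives the pose at the moment of the call.
A pose or a line that the arm cannot do raises robot.PlanningError and nothing moves.
- robot.sign_off(): hands the job in, once; it reports no verdict.
The state is a dict: "time": time; "qpos": joint angles; "joint_vel": joint speeds; "effort": joint torques, N m; "ee_pos": TCP position; "tool_rot": TCP orientation; "force": force on the tool from outside, world axes, zero at the start; "moment": the same for the moment, N m; "opening": finger opening in m.
Only numpy, scipy, OpenCV 4.12 (cv2) and the standard library are available. Lean on these libraries where they do the work, as an engineer would, in place of code of your own. Each camera call takes 0.05 s, during which the arm holds its last target. There are 200 camera calls.

## Working session

There is one attempt and no reset: what is moved stays moved. The work goes in short steps, each a Python script; the robot and the scene stay as the last script left them, time stands still between calls to the robot, and variables do not carry over. Pictures are saved under pics/ and viewed, about 8 in all and at most 12, crops included, and the job is handed in when it is done.

```bash
mkdir -p pics; ls; python3 - <<'E'
from rig import robot
import cv2
for n in ("scene","side"):
    im=robot.grab_frame(n); cv2.imwrite(f"pics/{n}0.png",im[:,:,::-1])
    c=robot.camera_info(n); print(n,{k:(v if not hasattr(v,'round') else v) for k,v in c.items()})
print(robot.get_state())
E
```

```text
pics
scene {'fx': 429.683017531956, 'fy': 429.683017531956, 'cx': 321.33688818016964, 'cy': 199.55242652013544, 'dist': array([0.00382987, 0.        , 0.        , 0.        , 0.        ]), 'rvec': array([ 2.32872584,  0.98049288, -0.34072156]), 'tvec': array([-0.4461036 , -0.2309536 ,  1.41699803])}
side {'fx': 387.9798606609156, 'fy': 387.9798606609156, 'cx': 321.51149332945675, 'cy': 197.64109906250712, 'dist': array([-0.08347906,  0.        ,  0.        ,  0.        ,  0.        ]), 'rvec': array([ 2.37638206, -0.16463682,  0.04930355]), 'tvec': array([-0.5307676 ,  0.19103163,  0.9777433 ])}
{'time': 0.1, 'qpos': array([-1.36049491,  0.41792047, -0.01037479,  1.61406714,  0.00469896,
        1.11068143, -0.05299622]), 'joint_vel': array([ 5.07453511e-05, -3.22906851e-03, -4.30083835e-04, -1.08674113e-03,
        5.69064873e-04,  5.26912330e-04, -8.13028839e-04]), 'effort': array([ 1.68033039e-03, -8.52593422e+01,  6.40537050e-01, -4.26698327e+01,
       -4.88191936e-02,  1.64339627e-02,  9.12723465e-06]), 'ee_pos': array([0.15560311, 0.60497533, 0.18460334]), 'tool_rot': array([[-9.68484293e-01,  2.49074547e-01, -2.10224701e-04],
       [ 2.49074630e-01,  9.68483746e-01, -1.03079670e-03],
       [-5.31460157e-05, -1.05067205e-03, -9.99999447e-01]]), 'force': array([ 0.28297771, -0.1880174 , -0.30368145]), 'moment': array([-0.02566135,  0.02618142, -0.02138898]), 'opening': 0.09395489132258321}
```

View pics/scene0.png

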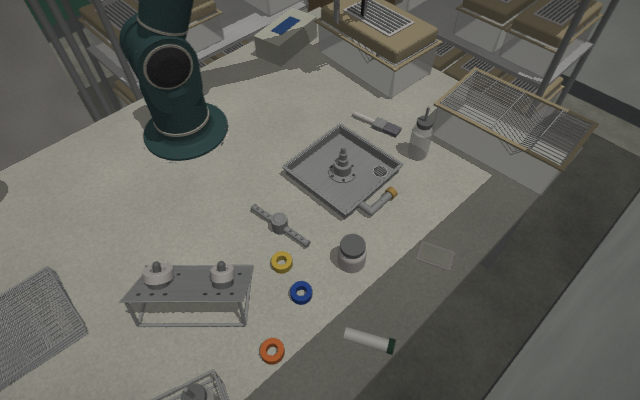

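View pics/side0.png

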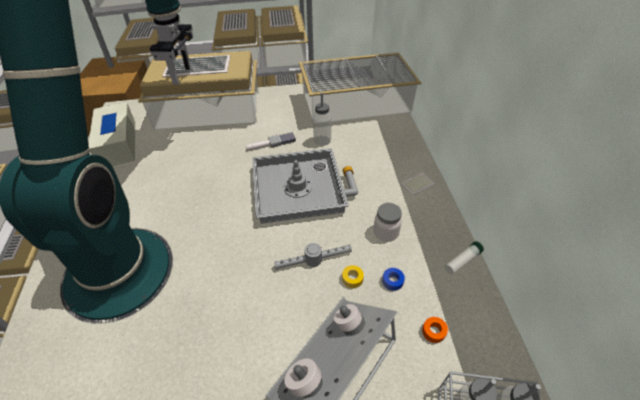

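The scene view shows the spindle tip at (343,150), the spray-arm hub top at (280,217) and the peg tops at (156,265) and (221,265). The wide ring seems to be on the left peg. In the side view the same points are at (296,161), (313,248), (302,367) and (344,310). I'll triangulate these.

```bash
cat > h.py <<'E'
import numpy as np, cv2
from rig import robot
def cam(n):
    c=robot.camera_info(n); K=np.array([[c['fx'],0,c['cx']],[0,c['fy'],c['cy']],[0,0,1]])
    R=cv2.Rodrigues(np.array(c['rvec']))[0]; return K,np.array(c['dist']),R,np.array(c['tvec'])
def ray(C,px):
    K,d,R,t=C; u=cv2.undistortPoints(np.array([[px]],float),K,d)[0,0]
    return -R.T@t, R.T@np.array([u[0],u[1],1])
def tri(views):
    A=np.zeros((3,3));b=np.zeros(3)
    for C,p in views:
        o,v=ray(C,p); v=v/np.linalg.norm(v); P=np.eye(3)-np.outer(v,v);A+=P;b+=P@o
    X=np.linalg.solve(A,b); return X,[np.round(proj(C,X)-p,1) for C,p in views]
def proj(C,X):
    K,d,R,t=C; return cv2.projectPoints(np.array(X,float).reshape(-1,1,3),cv2.Rodrigues(R)[0],t,K,d)[0][:,0].squeeze()
def onz(C,px,z):
    o,v=ray(C,px); return o+v*(z-o[2])/v[2]
def down(yaw): # tool y along (−sin,cos) rotated by yaw
    c,s=np.cos(yaw),np.sin(yaw); return np.array([[c,s,0],[s,-c,0],[0,0,-1.]])
def snap(n,f,crop=None):
    C=cam(n); im=robot.grab_frame(n); 
    cv2.imwrite(f"pics/{f}.raw.png",im[:,:,::-1]); np.savez(f"pics/{f}.npz",K=C[0],d=C[1],R=C[2],t=C[3]); return C,im
def load(f):
    z=np.load(f"pics/{f}.npz"); return z['K'],z['d'],z['R'],z['t']
E
python3 - <<'E'
from h import *
S,D=cam("scene"),cam("side")
for n,a,b in [("tip",(343,150),(296,161)),("hubtop",(280,217),(313,248)),("pegL",(156,264),(302,366)),("pegR",(221,264),(344,309)),
 ("tubeL",(253,208),(276,266)),("tubeR",(308,243),(351,248)),("bottle",(427,109),(322,96)),("jar",(353,243),(388,212)),("rackhi",(254,265),(397,312)),("rackc2",(146,265),None)]:
    if b is None: continue
    X,e=tri([(S,a),(D,b)]); print(n,X.round(4),e)
for p in [(342,125),(403,165),(347,213),(282,168)]: print("rim",onz(S,p,0.042).round(3))
print("hi",onz(S,(245,297),.11).round(3))
for p in [(122,303),(245,298),(146,265),(254,265)]: print(onz(S,p,.11).round(3),onz(S,p,.024).round(3))
E
```

```text
tip [0.4966 0.2265 0.1113] [array([ 0.2, -1.3]), array([0.6, 1.2])]
hubtop [ 0.5108 -0.0274  0.046 ] [array([-0. ,  0.1]), array([-0.1, -0.1])]
pegL [ 0.4553 -0.3431  0.1212] [array([ 0. , -0.1]), array([0.1, 0.1])]
pegR [ 0.5517 -0.235   0.1086] [array([ 0.1, -0.1]), array([0.1, 0.1])]
tubeL [ 0.4145 -0.0474  0.0135] [array([ 0.1, -0.3]), array([0.2, 0.3])]
tubeR [ 0.6095 -0.0193  0.0174] [array([-0.2,  0.6]), array([-0.3, -0.5])]
bottle [0.5995 0.4528 0.1786] [array([-0.1,  0.5]), array([-0.2, -0.4])]
jar [0.7152 0.0364 0.078 ] [array([-0.1,  0.4]), array([-0.2, -0.4])]
rackhi [ 0.6416 -0.2295  0.1403] [array([-9. , 16.6]), array([ -8.7, -18.7])]
rim [0.377 0.348 0.042]
rim [0.621 0.353 0.042]
rim [0.625 0.112 0.042]
rim [0.38  0.093 0.042]
hi [ 0.656 -0.246  0.11 ]
[ 0.48  -0.446  0.11 ] [ 0.422 -0.451  0.024]
[ 0.658 -0.248  0.11 ] [ 0.618 -0.233  0.024]
[ 0.434 -0.36   0.11 ] [ 0.372 -0.357  0.024]
[ 0.608 -0.183  0.11 ] [ 0.563 -0.162  0.024]
```

```bash
cat >> h.py <<'E'
def rack_rot(yaw,ysign=1): # tool axis along -peg, jaws along rack y
    xr=np.array([np.cos(yaw),np.sin(yaw),0]); yr=np.array([-np.sin(yaw),np.cos(yaw),0])*ysign
    a=np.radians(35); peg=-np.sin(a)*xr+np.cos(a)*np.array([0,0,1]); z=-peg
    return np.column_stack([np.cross(yr,z),yr,z]),peg
E
python3 - <<'E'
from h import *
C=cam("wrist"); s=robot.get_state(); T=s['tool_rot']
print("cam in tool",T.T@(-C[2].T@C[3]-s['ee_pos']),"\n",(C[2]@T).round(3),C[0][0,0])
yaw=-.73
pL=np.array([.4553,-.3431,.115]);pR=np.array([.5517,-.235,.115])
for sg in (1,-1):
    R,peg=rack_rot(yaw,sg)
    for p in (pL,pR,(pL+pR)/2):
        for d in (-.0245,.05,.15): 
            q=robot.ik(p+peg*d,R); print(sg,d,None if q is None else np.round(q,2))
for y in np.arange(-np.pi,np.pi,np.pi/4):
    for p in ([.4966,.2265,.2],[.5,-.03,.3]): 
        q=robot.ik(np.array(p),down(y)); print(round(y,2),None if q is None else np.round(q,2))
E
```

```text
cam in tool [ 0.06999781  0.00028499 -0.20003387] 
 [[-0.     1.    -0.001]
 [-0.97  -0.001 -0.243]
 [-0.243  0.001  0.97 ]] 323.3573176285999
1 -0.0245 [ 0.86  0.26 -0.37  2.3   1.64  0.21 -0.2 ]
1 0.05 [0.33 0.03 0.17 2.36 0.71 0.19 0.68]
1 0.15 [-0.39 -0.38  0.68  2.38  0.85  0.63  0.57]
1 -0.0245 [-0.14  0.32  0.37  2.23  1.18  0.2  -0.1 ]
1 0.05 [-0.76  0.19  0.98  2.28  0.6   0.27  0.47]
1 0.15 [-1.09 -0.3   0.98  2.29  1.01  0.83  0.12]
1 -0.0245 [ 0.35  0.27 -0.01  2.28  1.48  0.22 -0.22]
1 0.05 [-0.73  0.11  1.1   2.35  0.62  0.21  0.61]
1 0.15 [-0.58 -0.3   0.69  2.35  0.89  0.69  0.35]
-1 -0.0245 None
-1 0.05 [ 0.33  0.03  0.17  2.36  0.71  0.19 -2.46]
-1 0.15 [ 0.68 -0.23 -0.19  2.36  0.25  0.42 -2.02]
-1 -0.0245 None
-1 0.05 [-0.89  0.24  1.14  2.28  0.36  0.24 -2.45]
-1 0.15 [ 1.08 -0.14 -0.95  2.24  0.48  0.52 -2.57]
-1 -0.0245 None
-1 0.05 [-0.8   0.13  1.19  2.35  0.51  0.2  -2.43]
-1 0.15 [ 0.87 -0.19 -0.57  2.31  0.34  0.46 -2.29]
-3.14 [-0.69  0.26  0.25  1.8  -0.07  1.08  1.15]
-3.14 [-0.73  0.12  0.8   1.78 -0.09  1.28  1.66]
-2.36 [-0.59  0.26  0.13  1.8  -0.04  1.08  1.91]
-2.36 [-0.65  0.11  0.71  1.78 -0.07  1.28  2.44]
-1.57 [-0.5   0.26  0.01  1.8  -0.    1.08  2.66]
-1.57 None
-0.79 [-1.32  0.44  1.09  1.82 -0.43  1.14 -2.44]
-0.79 [-0.96  0.16  1.08  1.79 -0.14  1.28 -2.2 ]
0.0 [-1.04  0.31  0.68  1.81 -0.22  1.09 -1.85]
0.0 [-0.88  0.14  0.98  1.78 -0.12  1.28 -1.44]
0.79 [-0.95  0.29  0.56  1.81 -0.17  1.09 -1.11]
0.79 [-0.8   0.12  0.88  1.78 -0.1   1.28 -0.68]
1.57 [-0.9   0.28  0.51  1.81 -0.15  1.09 -0.34]
1.57 [-0.77  0.12  0.84  1.78 -0.09  1.28  0.1 ]
2.36 [-0.79  0.27  0.37  1.81 -0.11  1.08  0.4 ]
2.36 [-0.74  0.12  0.81  1.78 -0.09  1.28  0.88]
```

```bash
cat >> h.py <<'E'
def tilt_rot(yaw,deg): # as rack_rot but with the tool tilted only deg from vertical
    xr=np.array([np.cos(yaw),np.sin(yaw),0]); yr=np.array([-np.sin(yaw),np.cos(yaw),0])
    a=np.radians(deg); z=np.sin(a)*xr-np.cos(a)*np.array([0,0,1]); return np.column_stack([np.cross(yr,z),yr,z])
E
python3 - <<'E'
from h import *
robot.move_linear([.156,.605,.24],velocity=.2)
robot.move_ptp(np.array([.50,.225,.25]),down(2.36)); robot.pause(.2); _,a=snap("wrist","w_sp")
robot.move_ptp(np.array([.51,-.03,.25]),down(2.8)); robot.pause(.2); _,b=snap("wrist","w_arm")
yaw=-.73
for t in (20,15,10):
  try:
    R=tilt_rot(yaw,t); p=np.array([.503,-.289,.09])-R[:,2]*.12
    robot.move_ptp(p,R); robot.pause(.2); _,c=snap("wrist","w_rack"); print("tilt",t,robot.get_state()['qpos'].round(2)); break
  except robot.PlanningError as e: print(e)
print(robot.get_state()['time'])
im=np.zeros((800,640,3),np.uint8)
cv2.imwrite("pics/w1.png",np.hstack([cv2.resize(x,None,fx=.62,fy=.62) for x in (a,b)])[:,:,::-1]); cv2.imwrite("pics/w2.png",c[:,:,::-1])
E
```

```text
tilt 20 [-0.34  0.05  0.73  2.11  0.13  0.67  1.14]
5.0583
```

View pics/w1.png

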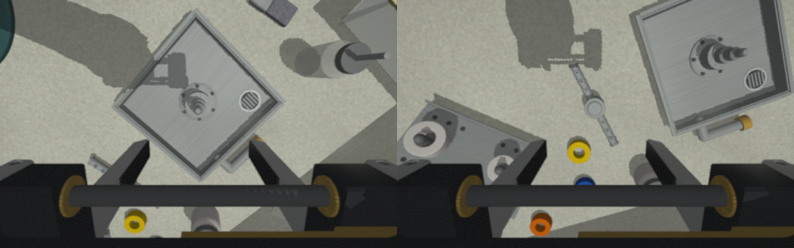

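View pics/w2.png

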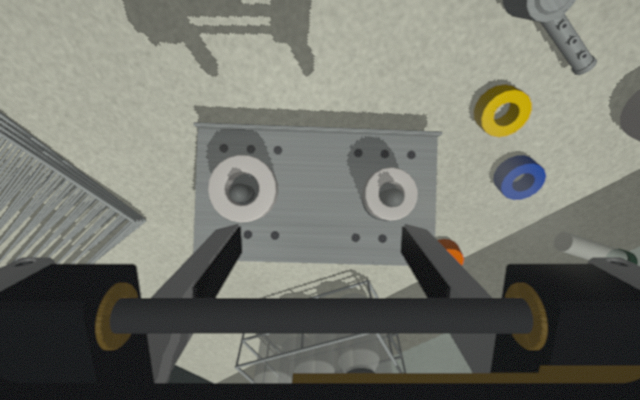

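The wrist pictures show the wide ring at (242,188) and the narrow ring at (391,193). The plate's low corners are near (198,126) and (440,133), and its high-right corner is near (436,263). In the left half of w1 the spindle is at (197,100); in the right half the hub is at (595,106). Next I'll refine these by segmentation and a model fit.

```bash
cat >> h.py <<'E'
def circ(c,ax,r,n=72):
    ax=ax/np.linalg.norm(ax); u=np.cross(ax,[1,.3,0]); u/=np.linalg.norm(u); v=np.cross(ax,u); t=np.linspace(0,2*np.pi,n)
    return c+r*(np.outer(np.cos(t),u)+np.outer(np.sin(t),v))
def cylhull(C,c,ax,r,h):
    ax=ax/np.linalg.norm(ax); P=np.vstack([circ(c+ax*h/2,ax,r),circ(c-ax*h/2,ax,r)])
    return cv2.convexHull(proj(C,P).astype(np.float32))
def hmom(h):
    m=cv2.moments(h); return np.array([m['m10']/m['m00'],m['m01']/m['m00'],np.sqrt(m['m00'])])
E
cat > fit.py <<'E'
from h import *
from scipy.optimize import least_squares
C=load("w_rack"); im=cv2.imread("pics/w_rack.raw.png")
hsv=cv2.cvtColor(im,cv2.COLOR_BGR2HSV)
out=im.copy(); yaw=-.73; _,peg=rack_rot(yaw)
roi={"wide":((200,145,285,230),.034,[.478,-.32,.088]),"narrow":((355,155,425,230),.027,[.56,-.225,.088])}
g=cv2.cvtColor(im,cv2.COLOR_BGR2GRAY)
for n,((x0,y0,x1,y1),r,c0) in roi.items():
    sub=g[y0:y1,x0:x1]; th,_=cv2.threshold(sub,0,255,cv2.THRESH_OTSU); 
    # warm-white: red exceeds blue relative to plate
    m=(sub>max(th,125)).astype(np.uint8); m=cv2.morphologyEx(m,cv2.MORPH_OPEN,np.ones((3,3)))
    ct=max(cv2.findContours(m,cv2.RETR_EXTERNAL,cv2.CHAIN_APPROX_NONE)[0],key=cv2.contourArea)+np.array([x0,y0])
    h=cv2.convexHull(ct); mm=hmom(h); mm[2]+=1 # pixel-centre contour loses about half a pixel all round
    cv2.drawContours(out,[h],-1,(0,0,255),1)
    f=lambda c:hmom(cylhull(C,c,peg,r,.024))-mm
    s=least_squares(f,c0); print(n,th,mm.round(1),s.x.round(4),"expected z .088")
    o,_=ray(C,(0,0)); 
    f2=lambda q:(hmom(cylhull(C,np.array([q[0],q[1],.0885]),peg,r,.024))-mm)[:2]
    s2=least_squares(f2,c0[:2]); print("  at z.0885",s2.x.round(4))
    cv2.drawContours(out,[cylhull(C,np.append(s2.x,.0885),peg,r,.024).astype(int)],-1,(0,255,0),1)
cv2.imwrite("pics/fit.png",cv2.resize(out[100:280,150:480],None,fx=2.4,fy=2.4,interpolation=cv2.INTER_CUBIC))
for p,z in [((198,126),.024),((440,133),.024),((436,263),.11),((193,257),.11)]: print("corner",onz(C,p,z).round(4))
A=load("w_arm"); ia=cv2.imread("pics/w_arm.raw.png"); B=load("w_sp"); ib=cv2.imread("pics/w_sp.raw.png")
print("hub guess",onz(A,((595-397)/.62,106/.62),.046).round(4),"tip",onz(B,(197/.62,97/.62),.114).round(4))
u=proj(A,[.511,-.027,.046]).astype(int); v=proj(B,[.497,.2265,.1]).astype(int); print(u,v)
cr=lambda i,c:cv2.resize(i[c[1]-65:c[1]+65,c[0]-65:c[0]+65],(400,400),interpolation=cv2.INTER_CUBIC)
print("crop origins",u-65,v-65)
cv2.imwrite("pics/crops.png",np.hstack([cr(ia,u),cr(ib,v)]))
E
python3 fit.py
```

```text
wide 142.0 [241.6 189.   60.7] [ 0.4556 -0.3544  0.0803] expected z .088
  at z.0885 [ 0.4533 -0.3491]
narrow 141.0 [391.5 194.   47.2] [ 0.5669 -0.2436  0.0758] expected z .088
  at z.0885 [ 0.5584 -0.2405]
corner [ 0.3835 -0.3637  0.024 ]
corner [ 0.5704 -0.1669  0.024 ]
corner [ 0.6538 -0.2501  0.11  ]
corner [ 0.4683 -0.4438  0.11  ]
hub guess [ 0.5066 -0.0292  0.046 ] tip [0.4765 0.2448 0.114 ]
[322 173] [319 179]
crop origins [257 108] [254 114]
```

View pics/fit.png

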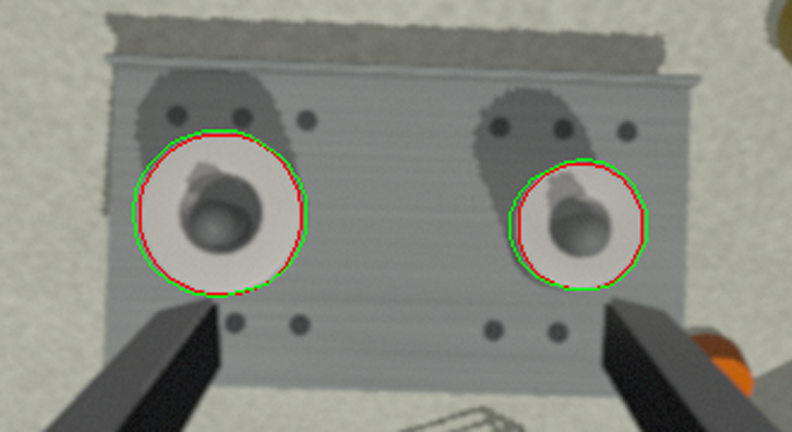

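View pics/crops.png

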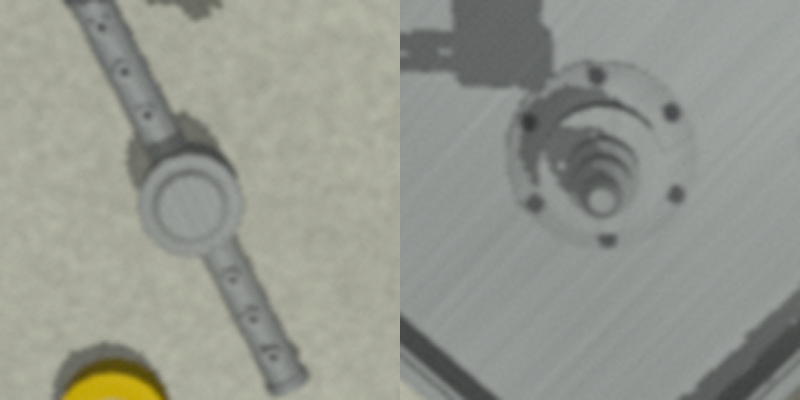

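```bash
cat >> h.py <<'E'
YAW=-.763; PEG=rack_rot(YAW)[1]
WIDE=np.array([.4533,-.3491,.0885]); NARROW=np.array([.5584,-.2405,.0885]); RT=tilt_rot(YAW,20)
E
python3 - <<'E'
from h import *
A=load("w_arm");B=load("w_sp")
print("tip",onz(B,(319.3,179),.114).round(4)); 
for z in (.0,.01,.02): print("flange",onz(B,(319,164.4),z).round(4))
print("hub",onz(A,(318.7,173.6),.046).round(4)); a,b=onz(A,(284.6,108),.016),onz(A,(350.6,233),.016); print("tube ends",a.round(4),b.round(4),np.arctan2(b[1]-a[1],b[0]-a[0]))
for c in (WIDE,NARROW):
  for d in (.085,.009): 
    q=robot.ik(c+PEG*d,RT); print(d,None if q is None else np.round(q,2))
for y in np.arange(-3.14,3.14,.52):
    q=robot.ik(np.array([.497,.2265,.2]),tilt_rot(y,-15)); print(round(y,2),None if q is None else np.round(q,2))
robot.move_ptp(WIDE+PEG*.085,RT); robot.move_linear(WIDE+PEG*.009,velocity=.08,threshold=12)
s=robot.get_state(); print(s['ee_pos']-WIDE-PEG*.009,s['force'],s['time'])
robot.pause(.1); _,w=snap("wrist","w_g1"); _,sd=snap("side","s_g1")
cv2.imwrite("pics/g1.png",np.hstack([cv2.resize(w[60:300,160:480],(480,360)),cv2.resize(sd[270:400,230:400],(320,245)).repeat(1,0)[:245] if 0 else cv2.copyMakeBorder(cv2.resize(sd[280:400,220:380],(320,240)),0,120,0,0,cv2.BORDER_CONSTANT)])[:,:,::-1])
E
```

```text
tip [0.4945 0.2291 0.114 ]
flange [0.4946 0.2278 0.    ]
flange [0.4936 0.2289 0.01  ]
flange [0.4926 0.2299 0.02  ]
hub [ 0.5095 -0.0311  0.046 ]
tube ends [ 0.4187 -0.0458  0.016 ] [ 0.6101 -0.0189  0.016 ] 0.139193218312843
0.085 [-0.22  0.09  0.8   2.2   0.01  0.54  1.37]
0.009 [-0.01  0.31  0.65  2.16 -0.32  0.41  1.67]
0.085 [-0.4   0.2   0.68  2.09  0.08  0.59  1.  ]
0.009 [-0.3   0.4   0.67  2.06 -0.19  0.46  1.26]
-3.14 [-0.91  0.13  0.36  2.    0.13  0.8  -2.2 ]
-2.62 [-0.86  0.11  0.41  2.03 -0.09  0.76 -1.45]
-2.1 [-0.79  0.15  0.45  1.99 -0.31  0.84 -0.69]
-1.58 [-0.74  0.23  0.49  1.9  -0.43  1.01 -0.06]
-1.06 [-0.72  0.33  0.5   1.79 -0.44  1.18  0.47]
-0.54 [-0.71  0.4   0.47  1.68 -0.38  1.31  0.91]
-0.02 [-0.74  0.45  0.44  1.61 -0.28  1.38  1.33]
0.5 [-0.79  0.46  0.42  1.59 -0.16  1.39  1.73]
1.02 [-0.85  0.43  0.39  1.62 -0.03  1.34  2.12]
1.54 [-0.92  0.37  0.38  1.71  0.09  1.23  2.53]
2.06 [-0.06  0.36 -0.73  1.78  0.52  1.21  2.65]
2.58 [-1.54  0.34  1.09  1.94 -0.09  0.91 -2.57]
3.1 [-0.91  0.13  0.36  2.    0.14  0.81 -2.26]
[0.00017677 0.00012571 0.00042505] [ 1.02793444 -0.03649679  0.32697184] 6.6
```

View pics/g1.png

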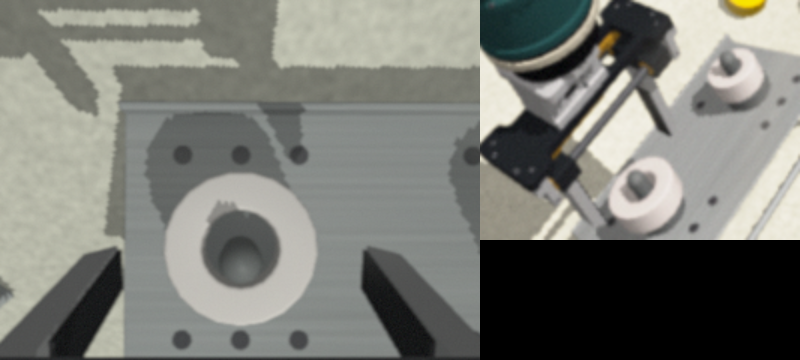

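The ring sits midway between the fingers at crop (241,248). I'll refit its centre from this closer view before closing.

```bash
cat >> h.py <<'E'
from scipy.optimize import least_squares
def ringfit(f,c0,ax,r,z=None,thr=140):
    C=load(f); g=cv2.imread(f"pics/{f}.raw.png",0); p=cylhull(C,c0,ax,r,.024)[:,0]
    x0,y0=(p.min(0)-10).astype(int); x1,y1=(p.max(0)+10).astype(int); sub=g[y0:y1,x0:x1]
    m=cv2.morphologyEx((sub>thr).astype(np.uint8),cv2.MORPH_OPEN,np.ones((3,3)))
    ct=max(cv2.findContours(m,cv2.RETR_EXTERNAL,cv2.CHAIN_APPROX_NONE)[0],key=cv2.contourArea)+np.array([x0,y0])
    mm=hmom(cv2.convexHull(ct)); mm[2]+=1
    a=least_squares(lambda c:hmom(cylhull(C,c,ax,r,.024))-mm,c0).x
    o=-C[2].T@C[3]; b=least_squares(lambda q:(hmom(cylhull(C,np.append(q,c0[2]),ax,r,.024))-mm)[:2],c0[:2]).x
    return mm,a,b
E
python3 - <<'E'
from h import *
mm,a,b=ringfit("w_g1",WIDE,PEG,.034); print(mm.round(1),"free",a.round(4),"fixed z",b.round(4)); 
C=load("w_g1"); ee=robot.get_state()
for n,c in (("free",a),("fix",np.append(b,.0885))): print(n,"in tool",(ee['tool_rot'].T@(c-ee['ee_pos'])*1e3).round(1),"along peg, off",((c-WIDE)@PEG*1e3).round(1))
print("expected in tool",(ee['tool_rot'].T@(WIDE-ee['ee_pos'])*1e3).round(1))
# fingertip projections at opening 94
for y in (-.047,.047): print(proj(C,ee['ee_pos']+ee['tool_rot']@np.array([[8,-8,],[y*1e3]*2,[19,19]])[:,0]*1e0 if 0 else ee['ee_pos']+ee['tool_rot']@np.array([.008,y,.019])),proj(C,ee['ee_pos']+ee['tool_rot']@np.array([-.008,y,.019])))
E
```

```text
[315.8 231.4  98.5] free [ 0.4483 -0.3478  0.0982] fixed z [ 0.4541 -0.3536]
free in tool [-1.3 -2.8 -1.6] along peg, off 10.5
fix in tool [-5.6 -3.  10.3] along peg, off -2.1
expected in tool [-2.2 -0.2  9. ]
[253.5295494  207.30071639] [254.67660359 228.81777842]
[387.07237307 207.18759775] [385.97715525 228.70023832]
```

```bash
python3 - <<'E'
from h import *
mm=np.array([321.0,225.7,90.]); C=load("w_g1"); ee=robot.get_state()
print(hmom(cylhull(C,WIDE,PEG,.034,.024)))
a=least_squares(lambda c:hmom(cylhull(C,c,PEG,.034,.024))-mm,WIDE).x
b=np.append(least_squares(lambda q:(hmom(cylhull(C,np.append(q,.0885),PEG,.034,.024))-mm)[:2],WIDE[:2]).x,.0885)
for c in (a,b): print(c.round(4),"tool",(ee['tool_rot'].T@(c-ee['ee_pos'])*1e3).round(1),"peg off",((c-WIDE)@PEG*1e3).round(1))
E
```

```text
[319.90988233 227.07662277  93.50594053]
[ 0.457  -0.3516  0.0817] tool [-4.   0.5 16.9] peg off -8.1
[ 0.453  -0.3478  0.0885] tool [-1.1  0.5  8.6] peg off 0.7
```

```bash
python3 - <<'E'
from h import *
robot.gripper_to(0.06); s=robot.get_state(); print("open",s['opening'],s['force'].round(1))
robot.move_linear(s['ee_pos']+PEG*.07,velocity=.1); s=robot.get_state(); print("open",s['opening'],s['force'].round(2))
robot.move_linear(s['ee_pos']+[0,0,.06],velocity=.2)
R2=tilt_rot(YAW,-15); robot.move_ptp(np.array([.4955,.228,.20]),R2); robot.pause(.3)
_,w=snap("wrist","w_h1"); _,a=snap("scene","sc_h1"); _,b=snap("side","sd_h1"); s=robot.get_state(); print(s['opening'],s['ee_pos'],s['force'].round(2),s['time'],s['qpos'].round(2))
f=lambda i,x,y:cv2.resize(i[y-50:y+50,x-40:x+40],(288,360),interpolation=cv2.INTER_CUBIC)
cv2.imwrite("pics/h1.png",np.hstack([cv2.resize(w[100:340,180:340+0] if 0 else w[60:300,170:320+160],(400,310))[:310],cv2.resize(f(a,343,135),(200,310)),cv2.resize(f(b,296,150),(200,310))])[:,:,::-1])
E
```

```text
open 0.05969919272899633 [-0.2  1.2 -0.6]
open 0.059909882182904654 [ 0.18 -0.19  0.74]
0.05980335703487259 [0.49552137 0.22793071 0.20001979] [-0.24  0.29  0.58] 11.1917 [-0.72  0.37  0.48  1.73 -0.41  1.26  0.72]
```

View pics/h1.png

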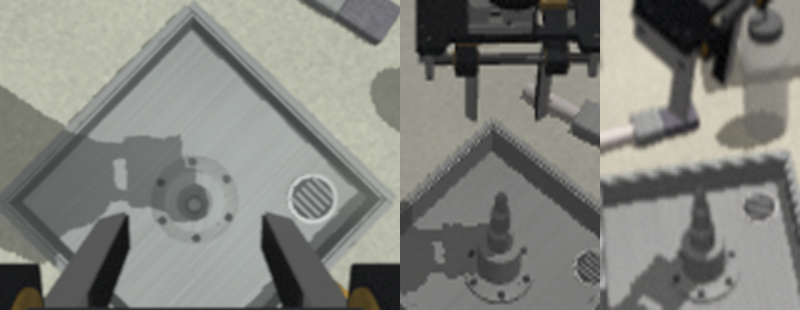

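The ring was not picked up: the fingers closed on nothing and the ring isn't in the hand. In the wrist picture the fingertips project to about TCP z = −21 mm, not +19. I'll check that against the fixed cameras.

```bash
python3 - <<'E'
from h import *
s=robot.get_state(); S,D,W=cam("scene"),cam("side"),cam("wrist")
print("obs scene (332,124),(360,123); side (290,141); wrist(247,226),(384,226)?")
for z in (.019,0,-.021,-.04):
  for y in (.03,-.03):
    X=s['ee_pos']+s['tool_rot']@[0,y,z]; print(z,y,proj(S,X).round(0),proj(D,X).round(0),proj(W,s['ee_pos']+s['tool_rot']@[.008,y,z]).round(0))
im=robot.grab_frame("side"); ring=robot.grab_frame("scene")
cv2.imwrite("pics/chk.png",np.hstack([cv2.resize(ring[230:320,100:270],(400,212)),cv2.resize(im[270:400,230:400],(277,212))])[:,:,::-1])
E
```

```text
obs scene (332,124),(360,123); side (290,141); wrist(247,226),(384,226)?
0.019 0.03 [355. 128.] [300. 136.] [363. 208.]
0.019 -0.03 [333. 129.] [286. 147.] [278. 208.]
0 0.03 [356. 125.] [301. 131.] [367. 216.]
0 -0.03 [333. 125.] [287. 142.] [274. 216.]
-0.021 0.03 [356. 120.] [302. 126.] [372. 227.]
-0.021 -0.03 [333. 121.] [288. 137.] [269. 227.]
-0.04 0.03 [357. 116.] [304. 121.] [377. 238.]
-0.04 -0.03 [333. 116.] [289. 132.] [263. 238.]
```

View pics/chk.png

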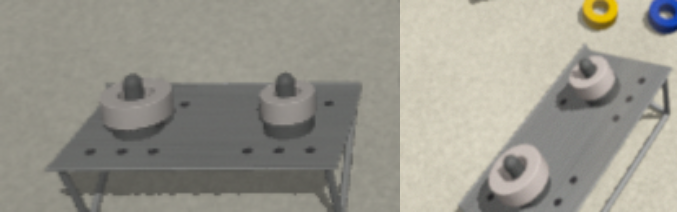

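```bash
python3 - <<'E'
from h import *
R=down(np.pi/2)
robot.move_ptp(np.array([.40,-.17,.12]),R); robot.move_linear([.40,-.17,.05],velocity=.15)
try: print(robot.move_linear([.40,-.17,-.035],velocity=.04,threshold=6))
except robot.PlanningError as e: print(e)
s=robot.get_state(); print(s['ee_pos'],s['force'].round(1),s['opening'],s['time'])
print(s['tool_rot'].round(4)); robot.move_linear([.40,-.17,.06],velocity=.15)
E
```

```text
True
[ 0.39998281 -0.17004063 -0.0200926 ] [-1.6  1.8 14. ] 0.059880338385105786 14.9917
[[ 2.e-04  1.e+00 -2.e-04]
 [ 1.e+00 -2.e-04  6.e-04]
 [ 6.e-04 -2.e-04 -1.e+00]]
```

The touch test settles it: the bench is felt at TCP z = −20 mm. The real fingertips therefore end 20 mm behind the reported TCP, about 39 mm short of the stated +19. I'll work from the real grasp point, TCP −39 mm along the tool z axis.

```bash
cat >> h.py <<'E'
L=.039
def T(g,R): return np.asarray(g,float)+L*R[:,2]     # TCP command for true grasp point g
def G(s=None): s=s or robot.get_state(); return s['ee_pos']-L*s['tool_rot'][:,2]
def lin(g,R,v=.15,th=None): return robot.move_linear(T(g,R),velocity=v,frame=R,threshold=th)
def ptp(g,R): robot.move_ptp(T(g,R),R)
E
python3 - <<'E'
from h import *
robot.gripper_to(.094)
ptp(WIDE+PEG*.085,RT); print(lin(WIDE+PEG*.009,RT,.08,12)); s=robot.get_state(); print((G(s)-WIDE-PEG*.009).round(4),s['force'].round(1),s['qpos'].round(2))
robot.gripper_to(.045); s=robot.get_state(); print("open",s['opening'],s['force'].round(1),s['time'])
if s['opening']>.06:
    lin(WIDE+PEG*.08,RT,.1); s=robot.get_state(); print("open",s['opening'],s['force'].round(2))
    lin(G(s)+[0,0,.07],RT,.2)
    R2=tilt_rot(YAW,-15); ptp([.4955,.228,.185],R2); robot.pause(.2)
    _,w=snap("wrist","w_h2"); s=robot.get_state(); print(s['opening'],G(s),s['force'].round(2),s['time'],s['qpos'].round(2))
    cv2.imwrite("pics/h2.png",cv2.resize(w[100:340,160:480],(800,600))[:,:,::-1])
E
```

```text
False
[0.     0.0001 0.0003] [-0.2  0.  -0.1] [ 0.1   0.39  0.55  2.15 -0.42  0.34  1.76]
open 0.06829246000252553 [-1.1  2.8  4.6] 18.8333
open 0.06817248330673867 [-0.68 -0.15 -1.1 ]
0.06797770406474263 [0.4956501  0.22762639 0.18514253] [ 0.09 -0.62 -1.84] 22.4333 [-0.83  0.45  0.62  1.79 -0.52  1.18  0.82]
```

View pics/h2.png

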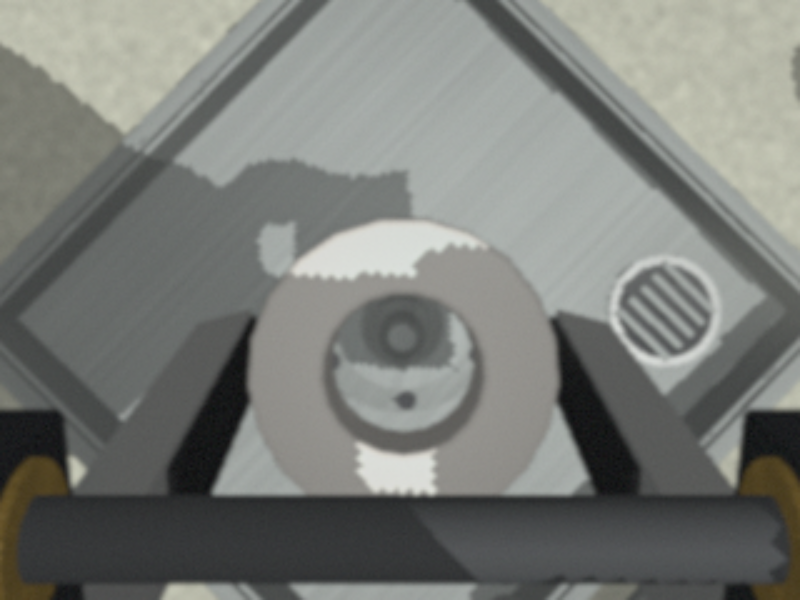

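The wide ring is held squarely. Its bore is centred at crop (403,372), the outer edge spans 247 to 560, and the spindle tip shows through the bore at (402,337). I'll work out the ring's offset from these.

```bash
python3 - <<'E'
from h import *
s=robot.get_state(); C=load("w_h2"); up=np.array([0,0,1.]); R=s['tool_rot']
off=-RT.T@(PEG*.009); c=G(s)+R@off; print("pred centre",c.round(4))
f=lambda p:(np.array(p)/2.5+[160,100])
def box(P): q=proj(C,P); return q.min(0).round(1),q.max(0).round(1)
print("pred bore top",box(circ(c+up*.012,up,.017)),"obs",f((323,290)),f((483,455)))
print("pred outer top",box(circ(c+up*.012,up,.034)),"obs L/T",f((247,218)),f((560,0)))
for z in (c[2],c[2]-.005,c[2]+.005): print("bore centre from obs at ring z",z.round(3),onz(C,f((403,372.5)),z+.012).round(4))
print("tip obs",onz(C,f((402,337)),.114).round(4))
E
```

```text
pred centre [0.4957 0.2276 0.1761]
pred bore top (array([288. , 220.1]), array([352.5, 284.8])) obs [289.2 216. ] [353.2 282. ]
pred outer top (array([255.7, 187.8]), array([384.8, 317.3])) obs L/T [258.8 187.2] [384. 100.]
bore centre from obs at ring z 0.176 [0.4947 0.2292 0.1881]
bore centre from obs at ring z 0.171 [0.4952 0.2287 0.1831]
bore centre from obs at ring z 0.181 [0.4942 0.2297 0.1931]
tip obs [0.4945 0.2292 0.114 ]
```

```bash
python3 - <<'E'
from h import *
s=robot.get_state(); R=tilt_rot(YAW,-15); g=np.array([.4956,.2276,0]); g[:2]+=[-.0002,0]
lin(g+[0,0,.125],R,.2); print(lin(g+[0,0,.095],R,.08,12))
s=robot.get_state(); print(G(s).round(4),s['force'].round(1))
print(lin(g+[0,0,.062],R,.03,12)); s=robot.get_state(); print(G(s).round(4),s['force'].round(1),s['moment'].round(2),s['time'],s['opening'])
E
```

```text
False
[0.4954 0.2274 0.0948] [ 0.6  0.5 -0.9]
True
[0.4954 0.2275 0.0741] [ 1.3 -0.2  0.5] [-0.07 -0.46 -0.07] 24.125 0.06827773638367356
```

```bash
python3 - <<'E'
from h import *
R=tilt_rot(YAW,-15); s=robot.get_state(); g=G(s)
print(lin(g+[0,0,-.006],R,.02,22)); s=robot.get_state(); print(G(s).round(4),s['force'].round(1),s['moment'].round(2),s['qpos'].round(2))
robot.pause(.2); s=robot.get_state(); print(G(s).round(4),s['force'].round(1))
E
```

```text
True
[0.4954 0.2274 0.0738] [-1.6 -0.9  8.5] [-0.04  0.32  0.11] [-0.77  0.6   0.55  1.86 -0.64  1.    0.95]
[0.4954 0.2274 0.0738] [-0.7 -1.2  7.9]
```

Seated: the contact is stiff and repeatable, and it puts the ring underside 23.8 mm below the grasp point. Next I release it and fetch the narrow ring.

```bash
cat >> h.py <<'E'
NARROW=np.array([.5598,-.2413,.0862]); R2=tilt_rot(YAW,-15)
E
python3 - <<'E'
from h import *
robot.gripper_to(.094); g=G(); lin(g+[0,0,.13],R2,.2); print(robot.get_state()['force'].round(1))
robot.grab_frame("wrist")
ptp(NARROW+PEG*.085,RT); print(lin(NARROW+PEG*.0115,RT,.08,12)); s=robot.get_state(); print((G(s)-NARROW-PEG*.0115).round(4),s['force'].round(1))
robot.gripper_to(.035); s=robot.get_state(); print("open",s['opening'],s['force'].round(1),s['time'])
if .048<s['opening']<.06:
    lin(NARROW+PEG*.08,RT,.1); s=robot.get_state(); print("open",s['opening'],s['force'].round(2))
    lin(G(s)+[0,0,.07],RT,.2)
    ptp([.4955,.228,.195],R2); robot.pause(.2)
    _,w=snap("wrist","w_h3"); s=robot.get_state(); print(s['opening'],G(s),s['force'].round(2),s['time'])
    cv2.imwrite("pics/h3.png",cv2.resize(w[100:340,160:480],(800,600))[:,:,::-1])
E
```

```text
[ 0.1 -0.4 -0.1]
False
[0.     0.0001 0.0003] [-0.4 -0.2 -0.1]
open 0.05374049532022704 [-1.9  1.3  1.6] 29.3667
open 0.054263626432258225 [ 0.29  0.74 -0.52]
0.054010594097359275 [0.49564798 0.22757796 0.19513662] [-0.3  -1.01 -0.53] 32.5667
```

View pics/h3.png

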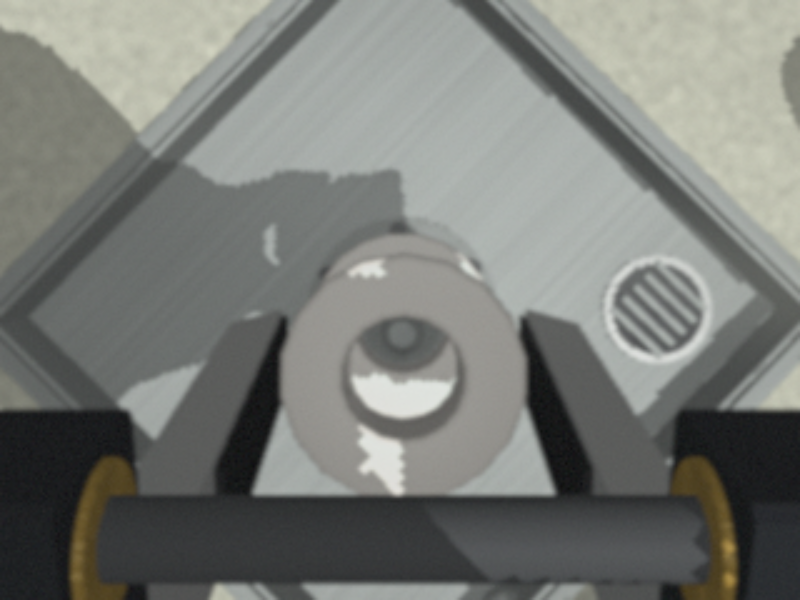

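The narrow ring is held, with its bore centre at crop (403,377) and the spindle tip at (402,334). The wide ring shows flat around the spindle. I'll compute the offset, then descend.

```bash
python3 - <<'E'
from h import *
s=robot.get_state(); C=load("w_h3"); f=lambda p:(np.array(p)/2.5+[160,100]); up=np.array([0,0,1.])
c=G(s)+s['tool_rot']@(-RT.T@(PEG*.0115)); top=c+up*.012
b=onz(C,f((403,376.5)),top[2]); t=onz(C,f((402,334.)),.114)
q=proj(C,circ(top,up,.013)); print("pred",c.round(4),q.min(0).round(1),q.max(0).round(1),"obs",f((342,316)),f((464,438)),"bore",b.round(4),"tip",t.round(4))
d=(np.array([.4945,.2292])-b[:2]); print("shift mm",d*1e3)
if np.linalg.norm(d)<.005:
    g=G(s); g[:2]+=d
    lin([*g[:2],.15],R2,.2); print(lin([*g[:2],.118],R2,.08,12)); s=robot.get_state(); print(G(s).round(4),s['force'].round(1))
    print(lin([*g[:2],.09],R2,.03,12)); s=robot.get_state(); print(G(s).round(4),s['force'].round(1))
    print(lin(G(s)-[0,0,.006],R2,.02,22)); s=robot.get_state(); print("expect z .0975",G(s).round(4),s['force'].round(1),s['moment'].round(2),s['opening'],s['time'])
E
```

```text
pred [0.4957 0.2276 0.1836] [295.9 227.3] [344.6 276. ] obs [296.8 226.4] [345.6 275.2] bore [0.4956 0.2283 0.1956] tip [0.4946 0.2291 0.114 ]
shift mm [-1.10599148  0.87935183]
False
[0.4946 0.2283 0.1179] [-0.4 -0.3 -1. ]
True
[0.4944 0.2284 0.0978] [1.  1.3 2.1]
True
expect z .0975 [0.4946 0.2284 0.0975] [-0.3 -0.9  9.4] [-0.12  0.52  0.16] 0.05398160874470797 34.3667
```

Seated at the expected height of 0.0975. Next is the spray arm.

```bash
python3 - <<'E'
from h import *
robot.gripper_to(.094); g=G(); lin(g+[0,0,.12],R2,.2); print(robot.get_state()['force'].round(1))
ya=.139+np.pi; R=down(ya); h=np.array([.5102,-.0305,.0])
ptp(h+[0,0,.12],R); print(lin(h+[0,0,.028],R,.1,12)); s=robot.get_state(); print(G(s).round(4),s['force'].round(1),s['qpos'].round(2))
robot.gripper_to(.03); s=robot.get_state(); print("open",s['opening'],s['force'].round(1),s['time'])
if .038<s['opening']<.05:
    lin(h+[0,0,.10],R,.12); s=robot.get_state(); print("open",s['opening'],s['force'].round(2))
    lin(h+[0,0,.20],R,.2)
    ptp([.4945,.2292,.20],R); robot.pause(.2)
    _,w=snap("wrist","w_h4"); s=robot.get_state(); print(s['opening'],G(s),s['force'].round(2),s['moment'].round(2),s['time'])
    C=load("w_h4"); up=np.array([0,0,1.]); top=G(s)+up*.018; q=proj(C,circ(top,up,.022)); print("pred",q.min(0).round(1),q.max(0).round(1))
    cv2.imwrite("pics/h4.png",cv2.resize(w[100:340,160:480],(800,600))[:,:,::-1])
E
```

```text
[ 0.3 -0.1 -0.2]
False
[ 0.5105 -0.0305  0.0285] [ 0.6  0.5 -0.1] [-0.53  0.61  0.67  2.05 -0.59  0.68  2.23]
open 0.04402406843469746 [-0.2 -0.8  1. ] 38.9333
open 0.043861256310999276 [ 0.22  0.02 -1.95]
0.04382284924778609 [0.49486505 0.22812272 0.20008389] [-0.01 -0.19 -3.21] [-0.01 -0.02 -0.  ] 41.6
pred [275.3 222.4] [366.7 306.3]
```

View pics/h4.png

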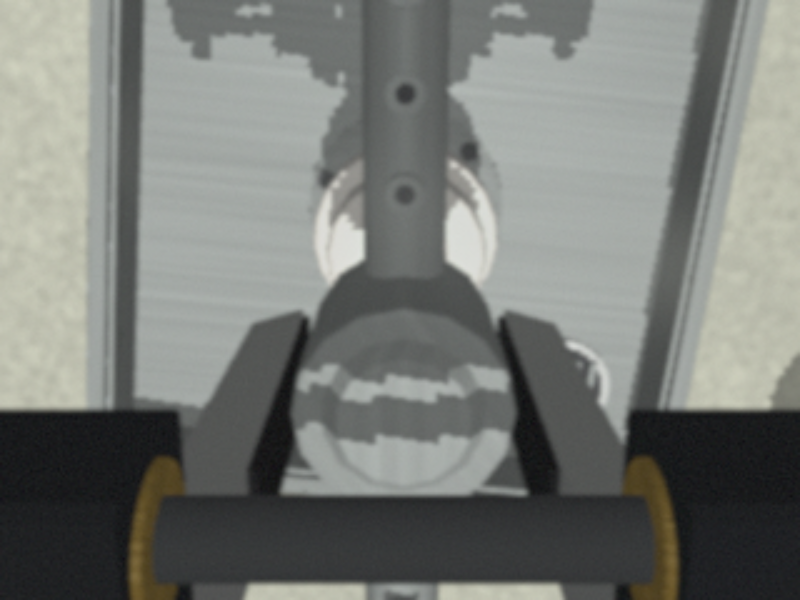

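The hub is held squarely: its top spans crop 290 to 517 as predicted, and it sits about 0.6 mm along +x. I'll correct for that and lower it.

```bash
python3 - <<'E'
from h import *
R=down(.139+np.pi); t=np.array([.4939,.2291])
lin([*t,.155],R,.1); s=robot.get_state(); print(G(s).round(4)); t=t+(t-G(s)[:2])
print(lin([*t,.136],R,.04,10)); s=robot.get_state(); print(G(s).round(4),s['force'].round(1),s['moment'].round(2))
print(lin([*t,.119],R,.03,12)); s=robot.get_state(); print(G(s).round(4),s['force'].round(1))
print(lin(G(s)-[0,0,.006],R,.02,22)); s=robot.get_state(); print("expect .1265",G(s).round(4),s['force'].round(1),s['moment'].round(2),s['opening'],s['time'])
E
```

```text
[0.4941 0.229  0.1552]
False
[0.4937 0.2291 0.136 ] [ 0.4  0.1 -1.3] [ 0.03  0.   -0.  ]
True
[0.4938 0.2293 0.1253] [ 1.7  0.5 -0.4]
True
expect .1265 [0.4942 0.2294 0.125 ] [-4.3 -1.3 11.3] [-0.21  0.98  0.03] 0.04363575545513768 43.45
```

```bash
python3 - <<'E'
from h import *
R=down(.139+np.pi); robot.gripper_to(.094); g=G(); lin(g+[0,0,.13],R,.2); robot.pause(.3)
C,w=snap("wrist","w_end"); s=robot.get_state(); print(s['force'].round(1),s['time'],s['opening'])
top=np.array([.4945,.2292,.144]); up=np.array([0,0,1.]); q=proj(C,circ(top,up,.022)); e=q.mean(0); r=np.ptp(q,0)/2; print("pred",e.round(1),r.round(1))
gray=cv2.GaussianBlur(cv2.cvtColor(w,cv2.COLOR_RGB2GRAY),(3,3),0); x,y=(e-70).astype(int)
c=cv2.HoughCircles(gray[y:y+140,x:x+140],cv2.HOUGH_GRADIENT,1,8,param1=80,param2=14,minRadius=int(r.min()*.8),maxRadius=int(r.max()*1.2))
for k in (c[0][:4] if c is not None else []): print("circle",k[:2]+[x,y],k[2],onz(C,k[:2]+[x,y],.144).round(4))
# tube direction check with cameras: scene difference vs start around the rings/bystanders
for n in ("scene","side"):
    a=cv2.imread(f"pics/{n}0.png",0).astype(int); _,im=snap(n,n+"_end"); b=cv2.cvtColor(im,cv2.COLOR_RGB2GRAY).astype(int); K=cam(n)
    for nm,X in (("jar",[.715,.036,.04]),("bottle",[.6,.453,.08]),("brush",[.44,.47,.01]),("hub@seat",[.4945,.2292,.13]),("hub old",[.51,-.03,.03])):
        u,v=proj(K,X).astype(int); print(n,nm,np.abs(a-b)[v-12:v+13,u-12:u+13].mean().round(1))
E
```

```text
[-0.3 -1.5  0.9] 45.5 0.09367393603888263
pred [321.  200.1] [25.4 24.6]
circle [320.5 186.5] 27.1 [0.4824 0.2274 0.144 ]
circle [323.5 194.5] 19.4 [0.489  0.2309 0.144 ]
circle [341.5 233.5] 27.1 [0.5221 0.2518 0.144 ]
circle [323.5 203.5] 28.2 [0.4969 0.232  0.144 ]
scene jar 2.8
scene bottle 3.1
scene brush 3.3
scene hub@seat 19.5
scene hub old 33.7
side jar 3.2
side bottle 3.2
side brush 3.5
side hub@seat 27.2
side hub old 57.6
```

```bash
python3 -c "
from rig import robot
print(robot.sign_off(), robot.get_state()['time'])"
```

```text
the job is handed in; nothing more can be done
the job is handed in; nothing more can be done
```

The rotor is back on the spindle in the order asked: wide ring, narrow ring, then the spray arm with its cap up. I handed the job in at about 45.5 s with the gripper open and 130 mm above the grasp height.

- **Failed first grasp:** The gripper closed on nothing the first time. A touch on the bench showed the real fingertips end about 39 mm short of where the tool data puts them. I corrected for that, and every later grasp held (openings 68, 54 and 44 mm). The rings were not moved by the miss.
- **Seating, by force before each release:**

| Part | Contact height (grasp point) | Expected | Note |
|---|---|---|---|
| Wide ring | 73.8 mm | 71.1 mm | Stiff contact. I took the 2.7 mm as error in my estimate of the ring's height. |
| Narrow ring | 97.5 mm | 97.5 mm | Expected height reset using the wide ring's contact. |
| Spray arm | 125.0 mm | 126.5 mm | Probably about 1 mm of slip in the grip. Its rim would have stopped at about 142 mm if it had missed the spindle. |

- **Bystanders:** Image differences around the jar, the bottle and my rough estimate of the brush's position stayed at noise level (about 3), so I saw no sign that they moved.
- **Check that gave no answer:** The automatic circle detection of the seated hub in the last wrist picture was ambiguous. I had used all 12 picture views, so the finished stack is confirmed by contact heights, not by eye.

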